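# Close the isolator, then switch the interlocked selector

## Task

Switch the valve block over to its other line: first swing the long isolator lever towards the robot side (anticlockwise seen from above) until you feel it come fully home against its stop, which frees the interlock; then swing the short selector lever anticlockwise, away from the robot, all the way to its stop. Go by feel and force neither lever: about 6 to 10 N at the grip is enough, 20 N is too much. Leave the isolator closed and the things standing around undisturbed.

Things in the scene. Friction and masses are not known exactly. Their poses are not given: they have to be found in the camera images.
- valve_block: grey metal valve block, 110 (x) x 200 (y) x 58 mm high, fixed to the worktop, its mechanism enclosed. Origin at the centre of its underside; x points away from the robot (three fittings stick out 24 mm there), y to the isolator's end, z up. Spindles at y = +55 mm (isolator) and -55 mm (selector), x = 0. Lever arms are level, 14 mm wide, z = 66 to 74 mm, hubs to 79 mm
- isolator_axis (a point): point on the isolator's spindle axis (vertical), 95 mm above the worktop, fixed to the block
- selector_axis (a point): point on the selector's spindle axis (vertical), 95 mm above the worktop, fixed to the block
- isolator_grip (a point): centre of the long isolator lever's grip: an upright black round rod, 14 mm diameter, from z = 74 to 120 mm, at the end of the 80 mm arm (80 mm from isolator_axis); this point is at z = 95 mm. With the lever at 0 the arm points 60 degrees anticlockwise from the block's x
- selector_grip (a point): centre of the short selector lever's grip: an upright black round knob, 25 mm diameter, from z = 82 to 110 mm (widest 89 to 104 mm), at the end of the 60 mm arm (60 mm from selector_axis); this point is at z = 95 mm. With the lever at 0 the arm points 120 degrees clockwise from the block's x
- isolator (a joint): isolator angle, rad, grows anticlockwise from above; starts at 0 to 0.2 (open). Turns with 2 N at the grip (friction; stays where left), 1 to 2 N more in the last 0.3 rad. Its stop is trimmed anew each time: home lies between 0.65 and 1.48 and shows only as a firm rise of force. The selector comes free only within about 0.05 rad of home; pressed home with 6 to 10 N at the grip it is right
- selector (a joint): selector angle, rad, grows anticlockwise from above; starts near 0, where the interlock bolt holds it with about 0.08 rad of play until the isolator is home. Then it turns with about 2 N at the grip, stays where it is left, and meets a firm stop at 1.30, where it is to be left
- interlock: the interlock inside the block (not visible, nothing to handle); its origin is that of valve_block. Isolator and selector press on it inside, at 30 mm and about 27 to 36 mm from their axes, so a push at a grip arrives two to three times as strong
- std_amber: small brown bottle with black cap, 46 mm diameter, 88 mm high, stands loose behind the block: leave alone. Origin at the centre of its underside
- std_amber_2: smaller brown bottle with black cap, 38 mm diameter, 72 mm high, stands loose behind the block: leave alone. Origin at the centre of its underside
- filter_tin: round white tin with lid, 53 mm diameter, 42 mm high, stands loose on the robot's side of the block: leave alone. Origin at the centre of its underside
- timer: flat white lab timer, 58 x 62 x 18 mm, lies loose to the right of the block: leave alone. Origin at the centre of its underside
- ballpen: ballpoint pen, 145 mm long, 9 mm thick, lies loose: leave alone. Origin under its middle
- forceps: steel forceps, 133 mm long, 8 mm thick, lie loose: leave alone. Origin under their middle

How it is judged:
On the way:
1. the isolator is swung closed while the selector still stands at its first position (value of joint isolator above 0.62 rad and value of joint selector below 0.2 rad), for 0.1 s.
At the end, for the whole second after the job is handed in: the isolator is left closed (joint over 0.62 rad; the interlock lets the selector pass only if it was fully home), the selector stands at its far stop (joint over 1.22 rad, stop at 1.30), both at rest and released (value of joint isolator above 0.62 rad and value of joint selector above 1.22 rad and velocity of joint each of isolator, selector below 0.05 rad/s); the robot touches nothing.
It fails at once if a lever is forced: more than 55 N on the interlock inside (about 20 N at a grip) (contact force between interlock and anything else above 55 N).
It fails at once if a bystander is disturbed (moved more than 25 mm) (distance of any of std_amber, std_amber_2, filter_tin, timer, ballpen, forceps from where it was at the start of the episode above 0.025 m).
It also fails if it takes over 69 s, if anything falls off the work surface, if the arm or the gripper's body presses on something with over 40 N, if the wrist force passes 120 N, or if a joint passes its speed limit or range.

## Robot

A 6-joint arm with a two-finger parallel gripper is mounted at the origin on a cart in front of the work surface, level with it; the furniture and walls round the work are solid. World frame = base frame: x ahead of the robot, y to its left, z up, the work surface at z = 0. Lengths are in m, angles in rad, forces in N, time in s.
With the tool pointing down it reaches from about 0.425 to 0.95 m from the base axis. Payload 14.7 kg.
Tool frame: the origin (TCP) lies on the centre line of the jaws, within the pads' length; the fingertips stand 11 mm ahead of it and the grasp point (between the pads) lies 8 mm behind it; z points along the fingers, x is the direction in which the jaws open and shut, and the axes are right-handed (so a half turn about z gives the same grasp; the last joint's range is limited). The gripper opens to 85 mm and grips with 20 to 120 N. Pads are 22 mm wide; open, the fingers measure 114 mm over their backs; the gripper's body (76 mm by 85 mm) begins 54 mm behind the grasp point. The pads swing forward as they close: fully open they stand 13 mm farther back than shut.
Start: joints at [1.225, 0.48, 1.596, -0, 1.065, -0.047], TCP at [0.191, 0.621, 0.242] pointing down, gripper open.
Joint ranges: [-2.75, 2.75], [-0.82, 2.05], [0.23, 2.67], [-1.56, 4.7], [0.09, 2.69], [-2.92, 2.92]. Speed limits (rad/s): [1.89, 1.89, 2.39, 3.01, 3.01, 3.01].

## Interface

Orientations are given as a unit quaternion [x, y, z, w].
In Python, from cell import r gives the robot as it stands. Calls block until the motion is done:
- r.move_ptp(position, orientation): joint-space move of the TCP to a pose.
- r.move_linear(position, attitude=None, velocity=0.15, until_force=None): straight line of the TCP; attitude=None keeps the orientation; velocity is the mean speed in m/s. With until_force (N) it stops when the force on the tool has changed by that much, and returns True; else False.
- r.move_joints(angles): joint-space move.
- r.move_gripper(opening): finger opening in m; the grip force is fixed at half the most; returns when the fingers have stopped.
- r.pause(seconds).
- r.inverse_kinematics(position, orientation): joint angles nearest the present ones, or None.
- r.sense(): the state.
- r.camera(name): name is "side" or "top"; returns (picture, depth): 384x512x3 uint8, red, green, blue; 384x512 float32, m along the optical axis (not along the pixel's ray), 0 where there is no reading.
- r.camera_params(name): a dict with "fx", "fy", "cx", "cy" (pixels), "cam_to_world" (4x4, takes a point from camera to world coordinates). Camera axes: x right, y up, looking along -z (the intrinsics and any distortion apply to the point x, -y, -z); pixel columns grow to the right and rows downward; lengths in m; the calibration is good to about 2 mm. A picture is of the moment at which its call begins. camera_params takes no time and is no camera call.
A pose or a line that the arm cannot do raises r.Unreachable and nothing moves.
- r.hand_in(): hands the job in, once; it reports no verdict.
Trained networks look in the newest picture that a camera, given by its name, has taken for a name from the list of things; names that differ only in an ending like _2 or _b are one class to them, and where a whole thing is asked for, a point or a joint stands for the part that bears it (a point fixed in the world has none). Each returns a list of dicts, best first, with "conf" (0 to 1); they miss things now and then, are a little off and sometimes report something else, mostly with a low value. They report only what shows in the picture. A call takes as long as a camera call.
- r.outline_of(camera, name): "pixels" (384x512 bool, what is visible of it) and "box" ([left, top, right, bottom] in pixels, round what is visible of it).
- r.place_of(camera, name): "at" ([column, row] in pixels: a listed point, or the origin of a listed thing).
The state is a dict: "t": time; "joint_pos": joint angles; "qd": joint speeds; "effort": joint torques, N m; "eef_pos": TCP position; "orientation": TCP orientation; "wrist_force": force on the tool from outside, world axes, zero at the start; "wrist_torque": the same for the moment, N m; "grip_width": finger opening in m.
Only numpy, scipy, OpenCV 4.12 (cv2) and the standard library are available. Lean on these libraries where they do the work, as an engineer would, in place of code of your own. Each camera call takes 0.05 s, during which the arm holds its last target.

## Working session

There is one attempt and no reset: what is moved stays moved. The work goes in short steps, each a Python script; the robot and the scene stay as the last script left them, time stands still between calls to the robot, and variables do not carry over. Pictures are saved under pics/ and viewed, and the job is handed in when it is done.

```bash
ls; mkdir -p pics; python3 - <<'E'
from cell import r
import cv2
s=r.sense(); print(s)
for c in("side","top"):
    p,d=r.camera(c); cv2.imwrite(f"pics/{c}0.png",p[:,:,::-1]); 
    k=r.camera_params(c); print(c,k)
    for n in["valve_block","isolator_axis","selector_axis","isolator_grip","selector_grip","std_amber","filter_tin","timer","ballpen","forceps"]:
        print(n,[(x["at"],round(x["conf"],2)) for x in r.place_of(c,n)[:3]])
print(r.sense()["t"])
E
```

```text
pics
{'t': 0.0, 'joint_pos': array([ 1.22538683e+00,  4.80826101e-01,  1.59686874e+00, -1.47736561e-05,
        1.06511571e+00, -4.66080955e-02]), 'qd': array([-1.20588038e-03, -9.86423629e-04, -3.22228575e-04,  2.93568794e-04,
        1.25945427e-05, -6.59518075e-05]), 'effort': array([-4.95953762e-03, -9.50609064e+01, -4.30179048e+01, -3.29367622e-04,
        1.16641622e-02, -7.90016372e-06]), 'eef_pos': array([0.19119658, 0.62082226, 0.24167803]), 'orientation': array([ 8.04477348e-01,  5.93983018e-01, -5.02614393e-04,  3.43855306e-04]), 'wrist_force': array([ 0.25978866, -0.18972834, -0.10010245]), 'wrist_torque': array([ 0.00055486, -0.03472556, -0.00891623]), 'grip_width': 0.08552380517078625}
side {'fx': 394.88612959194325, 'fy': 394.88612959194325, 'cx': 250.4439047778121, 'cy': 194.18352243748225, 'cam_to_world': array([[ 0.81272457,  0.294222  , -0.50290376,  0.10072618],
       [-0.58253582,  0.39338345, -0.71126752, -0.69029059],
       [-0.01143653,  0.87102404,  0.49110725,  0.52564057],
       [ 0.        ,  0.        ,  0.        ,  1.        ]])}
valve_block [([257.6
[... 446 characters left out ...]
 'cy': 190.68895395557018, 'cam_to_world': array([[-0.02947227,  0.98274733, -0.1825899 ,  0.42038031],
       [-0.99873497, -0.03639772, -0.034694  , -0.0666163 ],
       [-0.0407413 ,  0.18133641,  0.98257684,  0.9994015 ],
       [ 0.        ,  0.        ,  0.        ,  1.        ]])}
valve_block [([287.6, 218.1], 0.94)]
isolator_axis [([266.1, 218.1], 0.66)]
selector_axis [([313.7, 210.4], 0.57)]
isolator_grip [([232.1, 216.4], 0.87)]
selector_grip [([339.1, 218.6], 0.51)]
std_amber [([296.6, 150.5], 0.54), ([268.3, 167.3], 0.53)]
filter_tin [([300.3, 274.3], 0.61), ([314.9, 213.9], 0.4)]
timer [([377.0, 185.9], 0.72)]
ballpen [([227.1, 278.5], 0.48)]
forceps [([379.5, 254.3], 0.62)]
1.1
```

View pics/side0.png

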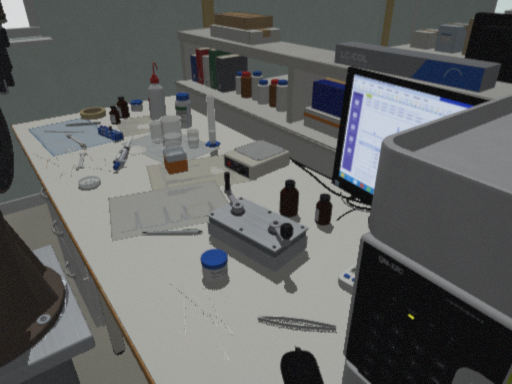

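View pics/top0.png

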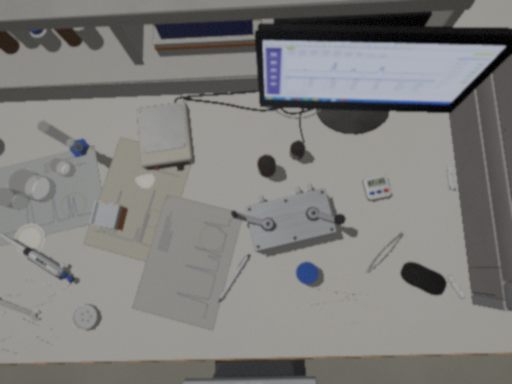

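```bash
cat > h.py <<'E'
import numpy as np
from cell import r
def ray(c,uv):
    k=r.camera_params(c);T=k["cam_to_world"]
    d=np.array([(uv[0]-k["cx"])/k["fx"],-(uv[1]-k["cy"])/k["fy"],-1.])
    return T[:3,3],T[:3,:3]@d
def tri(a,b):
    o1,d1=ray("side",a);o2,d2=ray("top",b)
    A=np.stack([d1,-d2],1);t=np.linalg.lstsq(A,o2-o1,rcond=None)[0]
    p,q=o1+d1*t[0],o2+d2*t[1]
    return (p+q)/2,np.linalg.norm(p-q)
def atz(c,uv,z):
    o,d=ray(c,uv);return o+d*(z-o[2])/d[2]
def proj(c,p):
    k=r.camera_params(c);q=np.linalg.inv(k["cam_to_world"])@np.r_[p,1]
    return np.array([k["cx"]+k["fx"]*q[0]/-q[2],k["cy"]-k["fy"]*q[1]/-q[2]])
E
python3 - <<'E'
from h import *
D=dict(block=([257.6,243.1],[287.6,218.1],0),iax=([235.9,198.7],[266.1,218.1],.095),sax=([275.8,215.2],[313.7,210.4],.095),
ig=([228.4,184.0],[232.1,216.4],.095),sg=([290.1,230.3],[339.1,218.6],.095),tin=([214.1,273],[300.3,274.3],0),tm=([358.4,281.2],[377,185.9],0),a1=([290.3,208.6],[268.3,167.3],0),a2=([324.4,221.3],[296.6,150.5],0))
for n,(a,b,z) in D.items():
    p,e=tri(a,b);print(n,p.round(4),round(e,4),atz("side",a,z).round(4),atz("top",b,z).round(4))
E
```

```text
block [ 0.5323 -0.108  -0.0101] 0.0029 [ 0.5228 -0.1184  0.    ] [ 0.5324 -0.1083  0.    ]
iax [ 0.5194 -0.0519  0.0853] 0.0118 [ 0.5047 -0.0639  0.095 ] [ 0.5234 -0.0549  0.095 ]
sax [ 0.5367 -0.1646  0.092 ] 0.0027 [ 0.5324 -0.1679  0.095 ] [ 0.5374 -0.165   0.095 ]
ig [0.5352 0.0224 0.0843] 0.0089 [0.5287 0.0034 0.095 ] [0.53   0.0236 0.095 ]
sg [ 0.519  -0.2236  0.0938] 0.0056 [ 0.5206 -0.2259  0.095 ] [ 0.5166 -0.2217  0.095 ]
tin [ 0.3949 -0.1359 -0.009 ] 0.0075 [ 0.3932 -0.1469  0.    ] [ 0.3918 -0.1335  0.    ]
tm [ 0.6048 -0.3373  0.0039] 0.004 [ 0.6065 -0.3338  0.    ] [ 0.6071 -0.3397  0.    ]
a1 [ 0.6642 -0.064   0.0113] 0.0001 [ 0.6766 -0.0503  0.    ] [ 0.667  -0.0639  0.    ]
a2 [ 0.7099 -0.1395 -0.0043] 0.0015 [ 0.7042 -0.1437  0.    ] [ 0.7093 -0.1396  0.    ]
```

The side picture shows the block around (257,235), with the isolator rod at (228,182) and the selector knob at (287,230). The blue-lidded tin is at (214,265) and the bottles are at (290,200) and (324,210). In the top picture the block is at (291,220), the isolator grip at about (234,215) and the knob at about (340,219). The network points are a few mm off, so I'll zoom in.

```bash
python3 - <<'E'
import cv2,numpy as np
a=cv2.imread("pics/side0.png")[165:265,190:340]; b=cv2.imread("pics/top0.png")[170:270,215:365]
for n,i in(("s",a),("t",b)): cv2.imwrite(f"pics/z{n}.png",cv2.resize(i,None,fx=5.3,fy=5.3,interpolation=cv2.INTER_CUBIC))
E
```

```text
(no output)
```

View pics/zs.png

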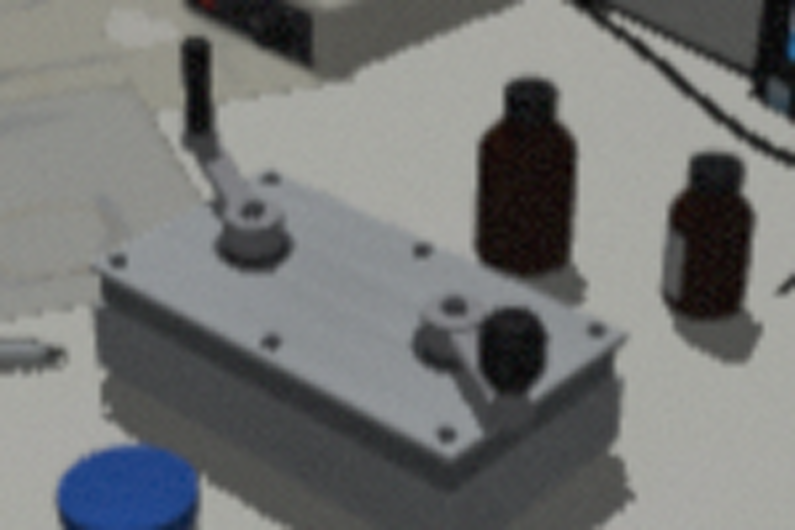

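View pics/zt.png

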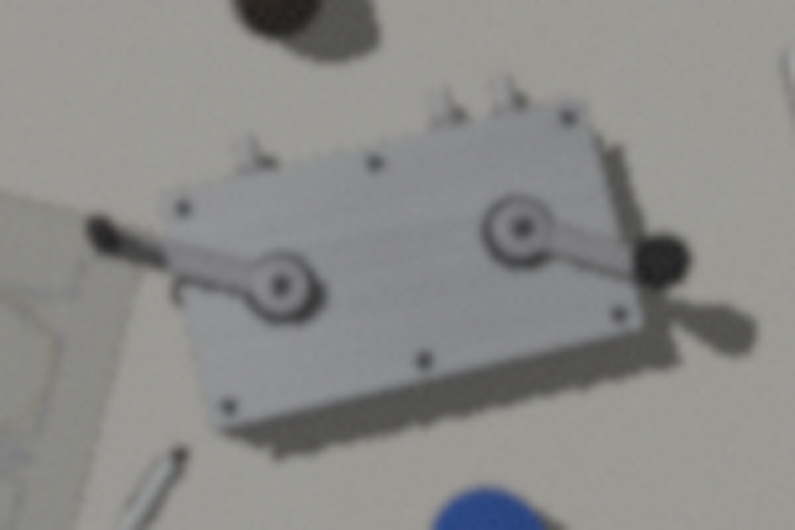

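```bash
python3 - <<'E'
from h import *
S=lambda x,y:((x+.5)/5.3-.5+190,(y+.5)/5.3-.5+165)
T=lambda x,y:((x+.5)/5.3-.5+215,(y+.5)/5.3-.5+170)
for n,a,b,z in[("ihub",(255,212),(283,286),.079),("shub",(455,305),(520,228),.079),("rodtop",(196,42),(97,226),.12),("knob",(512,350),(662,262),.0965)]:
    p,e=tri(S(*a),T(*b));print(n,p.round(4),round(e,4),atz("side",S(*a),z).round(4),atz("top",T(*b),z).round(4))
# block corners (screws) z=.058
for n,a,b in[("scr_xf_yl",(270,179),(183,208)),("near_l",(118,261),(229,406)),("near_r",(447,434),(619,314)),("far_r",(597,330),(568,118))]:
    p,e=tri(S(*a),T(*b));print(n,p.round(4),round(e,4))
E
```

```text
ihub [ 0.5125 -0.0586  0.0747] 0.0004 [ 0.5084 -0.0646  0.079 ] [ 0.5123 -0.0587  0.079 ]
shub [ 0.5347 -0.1645  0.0755] 0.0002 [ 0.5312 -0.1686  0.079 ] [ 0.5344 -0.1642  0.079 ]
rodtop [0.5362 0.0199 0.1162] 0.0016 [0.5314 0.0136 0.12  ] [0.5364 0.0191 0.12  ]
knob [ 0.515  -0.2222  0.0947] 0.0015 [ 0.5125 -0.2239  0.0965] [ 0.5154 -0.2223  0.0965]
scr_xf_yl [ 0.551  -0.0138  0.0567] 0.0015
near_l [ 0.4609 -0.0322  0.0565] 0.0013
near_r [ 0.4966 -0.2083  0.0569] 0.0007
far_r [ 0.5864 -0.1908  0.0573] 0.0007
```

```bash
cat >> h.py <<'E'
from scipy.spatial.transform import Rotation as Ro
IC=np.array([.5120,-.0596]);SC=np.array([.5340,-.1652])
u=lambda th:np.array([np.cos(th),np.sin(th)])
def quat(th,flip):
    t=u(th+np.pi/2)*(-1 if flip else 1)
    return Ro.from_matrix(np.array([[t[0],t[1],0],[t[1],-t[0],0],[0,0,-1]]).T).as_quat()
def pose(c,R,th,off,z,flip):
    t=u(th+np.pi/2); return np.r_[c+R*u(th)+t*off,z],quat(th,flip)
E
python3 - <<'E'
from h import *
for flip in(0,1):
    for th in np.radians([73,110,158]):
        q=r.inverse_kinematics(*pose(IC,.08,th,.01,.097,flip));print("I",flip,None if q is None else q.round(2))
    for th in np.radians([-109,-70,-34]):
        q=r.inverse_kinematics(*pose(SC,.06,th,.01,.097,flip));print("S",flip,None if q is None else q.round(2))
for uv in((157,120),(122,115),(172,140),(210,140)): print(atz("side",uv,0).round(2))
E
```

```text
I 0 [-0.02  0.51  2.01 -0.    0.62 -2.86]
I 0 [-0.04  0.46  2.12 -0.    0.56  2.75]
I 0 [-0.16  0.42  2.21 -0.    0.51  1.8 ]
S 0 [-0.46  0.56  1.91 -0.    0.68 -0.13]
S 0 [-0.42  0.59  1.82 -0.    0.72 -0.77]
S 0 [-0.36  0.61  1.79 -0.    0.74 -1.34]
I 1 [-0.02  0.51  2.01 -0.    0.62  0.28]
I 1 [-0.04  0.46  2.12 -0.    0.56 -0.39]
I 1 [-0.16  0.42  2.21 -0.    0.51 -1.35]
S 1 None
S 1 [-0.42  0.59  1.82 -0.    0.72  2.37]
S 1 [-0.36  0.61  1.79 -0.    0.74  1.8 ]
[0.69 0.8  0.  ]
[0.6  0.96 0.  ]
[0.64 0.56 0.  ]
[0.75 0.48 0.  ]
```

```bash
python3 - <<'E'
from h import *
import cv2
th=np.radians(73)
r.move_gripper(.036); print(r.sense()["grip_width"])
p,q=pose(IC,.08,th,0,.19,1)
r.move_ptp(p,q); s=r.sense();print(s["t"],s["eef_pos"],s["wrist_force"])
p[2]=.15;print(r.move_linear(p,velocity=.1,until_force=5))
for c in("side","top"):
    im,d=r.camera(c)
    z=im[130:270,170:350] if c=="side" else im[170:270,195:345]
    cv2.imwrite(f"pics/{c}1.png",cv2.resize(z,None,fx=4.2,fy=4.2,interpolation=cv2.INTER_CUBIC)[:,:,::-1])
s=r.sense();print(s["t"],s["eef_pos"],s["wrist_force"])
E
```

```text
0.03651952850503701
4.1083 [0.5354857  0.01758144 0.19004774] [0.77025137 0.44970286 0.18669268]
False
4.7583 [0.53585594 0.01699403 0.15060862] [-0.14986451 -0.05320799 -0.31719889]
```

View pics/side1.png

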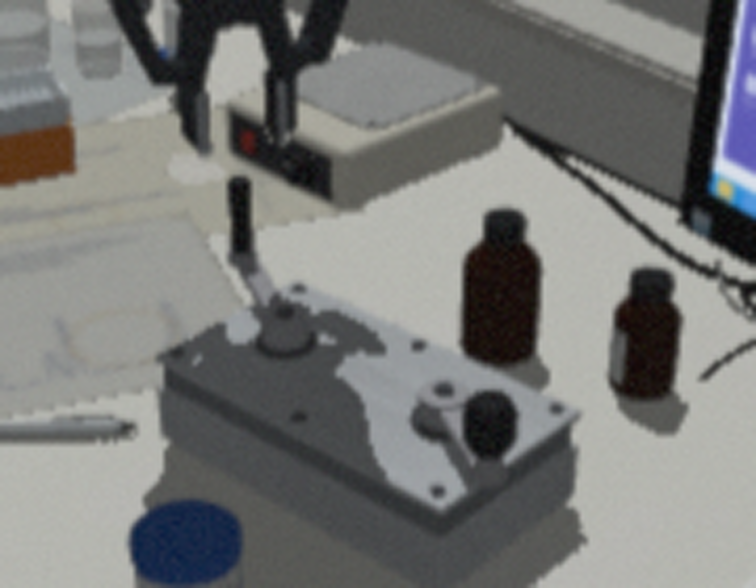

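View pics/top1.png

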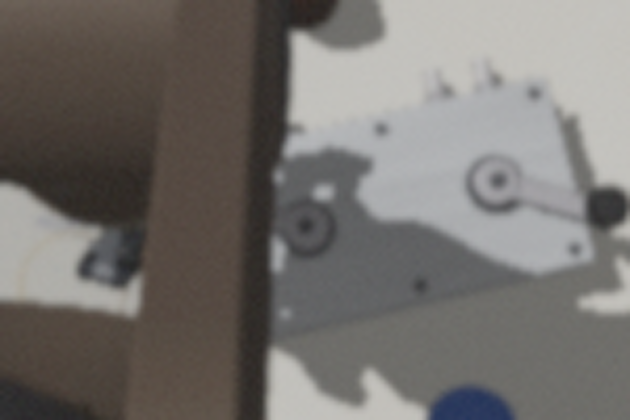

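The side picture shows the fingertips at zoomed (203,150) and (282,140), straddling the rod top at (238,180). They are well aligned, so I'll go down and swing.

```bash
cat >> h.py <<'E'
def swing(c,R,th0,thmax,off,z,flip,stopF,step,vel,guard,log=True):
    """push trailing pad round the circle until tangential force >= stopF"""
    base=r.sense()["wrist_force"].copy(); th=th0
    while th<thmax:
        th+=step
        p,q=pose(c,R,th,off,z,flip)
        hit=r.move_linear(p,q,velocity=vel,until_force=guard)
        s=r.sense();F=s["wrist_force"]-base
        t=u(th+np.pi/2);Ft=-(F[:2]@t);Fr=F[:2]@u(th)
        e=s["eef_pos"][:2]-c
        print(f"th {np.degrees(th):.1f} t {s['t']:.2f} Ft {Ft:.2f} Fr {Fr:.2f} Fz {F[2]:.2f} lag {(p[:2]-s['eef_pos'][:2])@t*1e3:.2f}mm hit {hit}")
        if Ft>=stopF or hit: break
    return th,Ft,base
E
python3 - <<'E'
from h import *
th=np.radians(73)
p,q=pose(IC,.08,th,0,.098,1)
print(r.move_linear(p,velocity=.08,until_force=5))
s=r.sense();print(s["t"],s["eef_pos"],s["wrist_force"])
# two steps trial: approach contact
swing(IC,.08,th,th+np.radians(14),0.0,.098,1,5.5,np.radians(2.),.025,5)
E
```

```text
False
5.5583 [0.5355929  0.0168861  0.09820664] [-0.1887971   0.23626403  0.96515827]
th 75.0 t 5.82 Ft 0.45 Fr -0.54 Fz -0.38 lag 0.23mm hit False
th 77.0 t 6.08 Ft 1.42 Fr -0.22 Fz -0.67 lag 0.11mm hit False
th 79.0 t 6.33 Ft 0.67 Fr -0.78 Fz -1.02 lag 0.10mm hit False
th 81.0 t 6.59 Ft 0.05 Fr -0.38 Fz -1.49 lag 0.08mm hit False
th 83.0 t 6.85 Ft -0.39 Fr -0.31 Fz -0.37 lag 0.12mm hit False
th 85.0 t 7.11 Ft -0.75 Fr -0.02 Fz -1.13 lag -0.02mm hit False
th 87.0 t 7.37 Ft 0.48 Fr 0.61 Fz -1.55 lag -0.09mm hit False
```

```bash
python3 - <<'E'
from h import *
import cv2
im,d=r.camera("side")
cv2.imwrite("pics/side2.png",cv2.resize(im[130:250,170:310],None,fx=5,fy=5,interpolation=cv2.INTER_CUBIC)[:,:,::-1])
F=[]
for i in range(8): r.pause(.03);F.append(r.sense()["wrist_force"])
print(np.mean(F,0),np.std(F,0))
E
```

```text
[ 0.07951602 -0.10670972  0.11175418] [0.33306037 0.51842058 0.32472109]
```

View pics/side2.png

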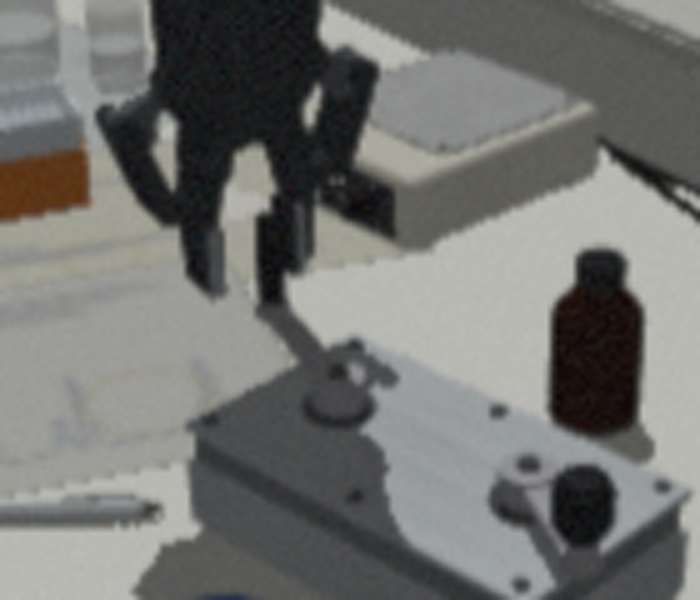

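The side picture shows the rod at zoomed (270,265) between the jaws, close to the trailing pad at (300,235). Sensor noise is about 0.4 N. I'll continue and average the samples at each step.

```bash
cat >> h.py <<'E'
def force(n=5):
    F=[]
    for i in range(n): r.pause(.012);F.append(r.sense()["wrist_force"])
    return np.mean(F,0)
def swing2(c,R,th,thmax,off,z,flip,stopF,step,vel,guard,base=np.zeros(3)):
    while th<thmax-1e-6:
        th+=step
        p,q=pose(c,R,th,off,z,flip)
        hit=r.move_linear(p,q,velocity=vel,until_force=guard)
        s=r.sense();F=force()-base
        t=u(th+np.pi/2);Ft=-(F[:2]@t);Fr=F[:2]@u(th)
        print(f"th {np.degrees(th):.1f} t {s['t']:.2f} Ft {Ft:.2f} Fr {Fr:.2f} Fz {F[2]:.2f} lag {(p[:2]-s['eef_pos'][:2])@t*1e3:.2f}mm hit {hit}")
        if Ft>=stopF or hit: break
    return th,Ft
E
python3 - <<'E'
from h import *
swing2(IC,.08,np.radians(87),np.radians(107),0.0,.098,1,5.5,np.radians(2.5),.03,5)
E
```

```text
th 89.5 t 7.95 Ft -0.48 Fr -0.21 Fz -0.29 lag -0.13mm hit False
th 92.0 t 8.26 Ft 0.06 Fr 0.28 Fz 0.03 lag -0.07mm hit False
th 94.5 t 8.57 Ft -0.34 Fr -0.19 Fz -0.13 lag -0.06mm hit False
th 97.0 t 8.88 Ft -0.03 Fr -0.01 Fz -0.38 lag -0.07mm hit False
th 99.5 t 9.18 Ft -0.22 Fr -0.03 Fz -0.09 lag -0.03mm hit False
th 102.0 t 9.49 Ft 0.15 Fr 0.03 Fz 0.10 lag -0.06mm hit False
th 104.5 t 9.80 Ft -0.04 Fr 0.12 Fz -0.24 lag -0.05mm hit False
th 107.0 t 10.11 Ft -0.13 Fr 0.26 Fz 0.00 lag -0.05mm hit False
```

```bash
python3 - <<'E'
from h import *
import cv2
im,d=r.camera("side")
cv2.imwrite("pics/side3.png",cv2.resize(im[130:250,170:310],None,fx=5,fy=5,interpolation=cv2.INTER_CUBIC)[:,:,::-1])
E
```

```text
(no output)
```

View pics/side3.png

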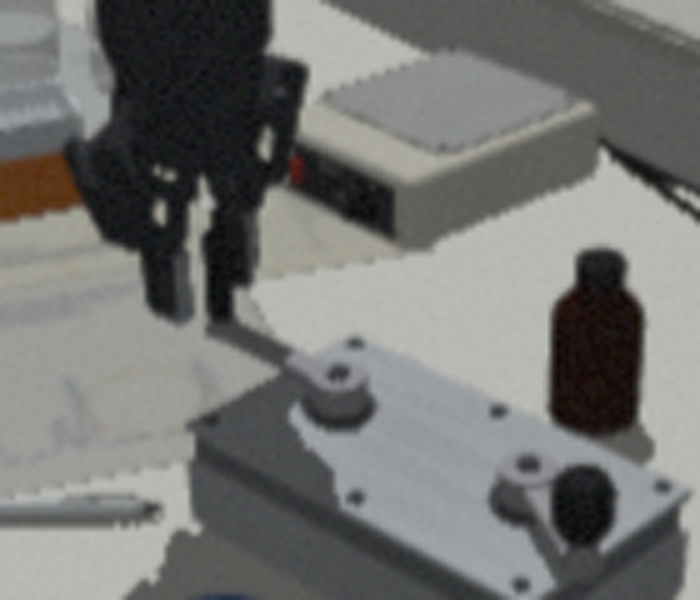

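The lever follows: its arm now points to (215,320), with the rod against the trailing pad. The contact force relaxes whenever the arm rests. Friction therefore only shows in motion, while a stop will keep its force at rest. I'll use the guard in motion and check the force at rest.

```bash
python3 - <<'E'
from h import *
th=np.radians(107)
while th<np.radians(172):
    th,Ft=swing2(IC,.08,th,np.radians(172),0.0,.098,1,4.0,np.radians(1.7),.025,6)
    print("break",np.degrees(th),Ft)
    if Ft>3: break
    th-=np.radians(1.2)
E
```

```text
th 108.7 t 10.45 Ft 0.02 Fr -0.45 Fz -0.08 lag -0.02mm hit False
th 110.4 t 10.74 Ft -0.00 Fr 0.37 Fz -0.16 lag -0.09mm hit False
th 112.1 t 11.03 Ft 0.10 Fr 0.23 Fz 0.34 lag -0.09mm hit False
th 113.8 t 11.32 Ft -0.14 Fr 0.24 Fz 0.09 lag -0.08mm hit False
th 115.5 t 11.62 Ft 0.41 Fr -0.12 Fz -0.46 lag -0.07mm hit False
th 117.2 t 11.91 Ft -0.15 Fr -0.44 Fz 0.48 lag -0.08mm hit False
th 118.9 t 12.20 Ft 0.13 Fr -0.16 Fz -0.06 lag -0.06mm hit False
th 120.6 t 12.49 Ft -0.08 Fr 0.26 Fz 0.31 lag -0.10mm hit False
th 122.3 t 12.78 Ft -0.05 Fr 0.02 Fz 0.12 lag -0.05mm hit False
th 124.0 t 13.07 Ft 0.22 Fr 0.45 Fz 0.23 lag -0.09mm hit False
th 125.7 t 13.37 Ft 0.00 Fr -0.11 Fz -0.10 lag -0.06mm hit False
th 127.4 t 13.66 Ft -0.04 Fr 0.05 Fz 0.00 lag -0.09mm hit False
th 129.1 t 13.95 Ft 0.29 Fr -0.63 Fz 0.26 lag -0.06mm hit False
th 130.8 t 14.24 Ft -0.33 Fr 0.07 Fz 0.30 lag -0.05mm hit False
th 132.5 t 14.53 Ft 0.18 Fr 0.37 Fz -0.06 lag -0.07mm hit False
th 134.2 t 14.82 Ft -0.06 Fr 0.07 Fz 0.42 lag -0.04mm hit False
th 135.9 t 15.12 Ft -0.13 Fr 0.02 Fz -0.06 lag -0.04mm hit False
th 137.
[... 170 characters left out ...]
.03mm hit False
th 142.7 t 16.28 Ft 0.14 Fr 0.23 Fz 0.12 lag -0.05mm hit False
th 144.4 t 16.57 Ft -0.28 Fr -0.12 Fz -0.15 lag -0.07mm hit False
th 146.1 t 16.87 Ft 0.06 Fr -0.28 Fz 0.60 lag -0.04mm hit False
th 147.8 t 17.16 Ft -0.13 Fr 0.25 Fz 0.20 lag -0.05mm hit False
th 149.5 t 17.45 Ft 0.13 Fr 0.10 Fz -0.32 lag -0.05mm hit False
th 151.2 t 17.74 Ft -0.07 Fr 0.24 Fz -0.05 lag -0.06mm hit False
th 152.9 t 18.03 Ft -0.44 Fr -0.18 Fz 0.26 lag -0.05mm hit False
th 154.6 t 18.32 Ft -0.29 Fr 0.30 Fz -0.21 lag -0.04mm hit False
th 156.3 t 18.62 Ft 3.43 Fr -1.00 Fz -0.88 lag 0.11mm hit False
th 158.0 t 18.91 Ft 8.73 Fr -1.17 Fz -2.24 lag 0.39mm hit False
break 157.9999999999999 8.72827178193714
```

The force now holds at rest: 3.4 N, then 8.7 N, at an estimated isolator angle of about 1.36. That is the stop. I'll confirm it, back off and lift.

```bash
python3 - <<'E'
from h import *
import cv2
th=np.radians(158);t=u(th+np.pi/2)
print("hold Ft",-(force(8)[:2]@t))
p=r.sense()["eef_pos"].copy()
b=p.copy();b[:2]-=t*.0107
print(r.move_linear(b,velocity=.06,until_force=6)); F=force();print("Ft after",-(F[:2]@t))
b[2]=.17;print(r.move_linear(b,velocity=.15,until_force=6)); 
r.move_gripper(.045)
p,q=pose(SC,.06,np.radians(-108.5),0,.16,0)
r.move_ptp(p,q)
for c in("side","top"):
    im,d=r.camera(c)
    z=im[130:270,170:350] if c=="side" else im[170:290,195:365]
    cv2.imwrite(f"pics/{c}4.png",cv2.resize(z,None,fx=4.2,fy=4.2,interpolation=cv2.INTER_CUBIC)[:,:,::-1])
s=r.sense();print(s["t"],s["eef_pos"],s["wrist_force"],s["grip_width"])
E
```

```text
hold Ft 8.673870635611042
True
Ft after -0.08591602283540484
False
21.375 [ 0.51481288 -0.22120466  0.16000996] [-0.36087564  0.61637624  0.47050373] 0.045017121410895755
```

View pics/side4.png

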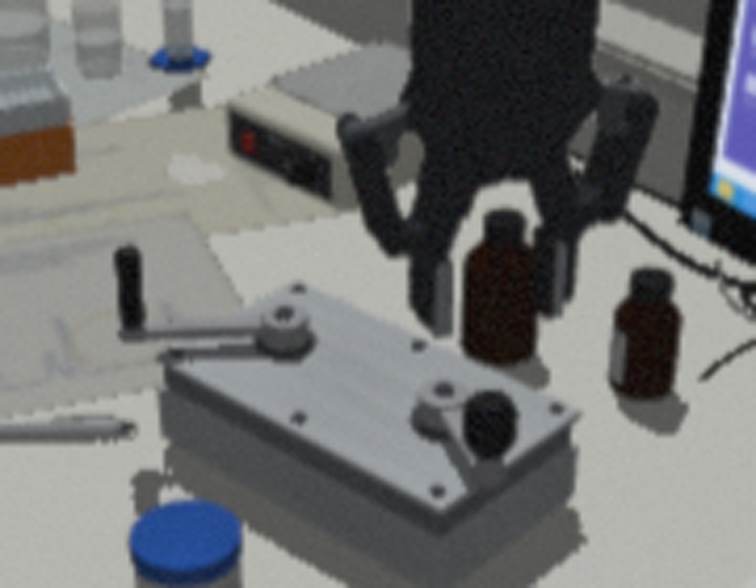

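View pics/top4.png

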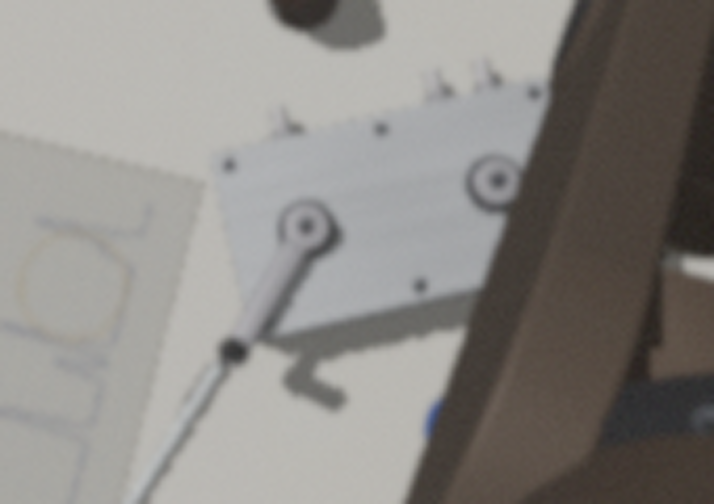

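The isolator now points towards the robot side, with its rod at zoomed side (128,285) and top (233,350). The selector still stands at its start position, and the jaws at (430,300) and (555,280) centre on the knob at (490,425). Going down to swing the selector.

```bash
python3 - <<'E'
from h import *
a=atz("top",(195+283.5*0+305/4.2,170+228/4.2),.079);b=atz("top",(195+233/4.2,170+352/4.2),.115)
print("isolator arm deg",np.degrees(np.arctan2(*(b-a)[[1,0]])),np.linalg.norm((b-a)[:2]))
th=np.radians(-108.5)
p,q=pose(SC,.06,th,0,.098,0)
print(r.move_linear(p,velocity=.1,until_force=5))
s=r.sense();print(s["t"],s["eef_pos"],s["wrist_force"])
while th<np.radians(-15):
    th,Ft=swing2(SC,.06,th,np.radians(-15),0.0,.098,0,4.0,np.radians(2.2),.025,6)
    print("break",np.degrees(th),Ft)
    if Ft>3: break
    th-=np.radians(1.5)
E
```

```text
isolator arm deg 149.50306994594308 0.07875529273925373
False
22.1417 [ 0.51521648 -0.2221184   0.09832778] [0.62888523 0.43437686 0.08578987]
th -106.3 t 22.39 Ft 0.23 Fr 0.29 Fz 0.13 lag -0.48mm hit False
th -104.1 t 22.68 Ft 0.45 Fr 0.16 Fz 0.04 lag -0.09mm hit False
th -101.9 t 22.98 Ft 0.29 Fr -0.08 Fz 0.13 lag 0.04mm hit False
th -99.7 t 23.27 Ft 0.16 Fr -0.22 Fz -0.06 lag 0.02mm hit False
th -97.5 t 23.56 Ft 0.46 Fr -0.28 Fz -0.22 lag 0.06mm hit False
th -95.3 t 23.85 Ft -0.04 Fr 0.01 Fz 0.14 lag 0.12mm hit False
th -93.1 t 24.14 Ft 0.62 Fr 0.37 Fz -0.37 lag 0.04mm hit False
th -90.9 t 24.43 Ft 1.00 Fr 0.54 Fz -0.49 lag -0.00mm hit False
th -88.7 t 24.73 Ft 0.32 Fr 0.05 Fz -0.27 lag -0.04mm hit False
th -86.5 t 25.02 Ft 0.38 Fr 0.40 Fz 0.13 lag -0.05mm hit False
th -84.3 t 25.31 Ft -0.04 Fr 0.16 Fz -0.15 lag -0.09mm hit False
th -82.1 t 25.60 Ft 0.24 Fr 0.05 Fz 0.19 lag -0.05mm hit False
th -79.9 t 25.89 Ft 0.07 Fr -0.11 Fz -0.32 lag -0.05mm hit False
th -77.7 t 26.18 Ft 0.10 Fr 0.19 Fz -0.13 lag -0.07mm hit False
th -75.5 t 26.48 Ft 0.66 Fr 0.29 Fz 0.04 lag -0.07mm hit False

[... 884 characters left out ...]
5mm hit False
th -42.5 t 30.85 Ft 0.27 Fr -0.06 Fz -0.32 lag -0.02mm hit False
th -40.3 t 31.14 Ft 0.32 Fr -0.20 Fz -0.31 lag -0.06mm hit False
th -38.1 t 31.43 Ft 0.34 Fr 0.24 Fz 0.01 lag -0.02mm hit False
th -35.9 t 31.73 Ft -0.16 Fr 0.01 Fz -0.08 lag -0.02mm hit False
th -33.7 t 32.02 Ft 0.12 Fr -0.27 Fz 0.09 lag -0.04mm hit False
th -31.5 t 32.31 Ft -0.07 Fr 0.56 Fz -0.01 lag -0.01mm hit False
th -29.3 t 32.60 Ft 0.03 Fr -0.27 Fz -0.42 lag -0.03mm hit False
th -27.1 t 32.89 Ft -0.10 Fr 0.45 Fz 0.24 lag -0.02mm hit False
th -24.9 t 33.18 Ft 0.01 Fr -0.38 Fz 0.12 lag -0.04mm hit False
th -22.7 t 33.48 Ft 8.11 Fr -1.86 Fz 1.08 lag 0.80mm hit False
break -22.699999999999896 8.108173968482625
```

The selector's stop is at 8.1 N, at the angle expected. Now releasing and checking.

```bash
python3 - <<'E'
from h import *
import cv2
t=u(np.radians(-22.7)+np.pi/2)
b=r.sense()["eef_pos"].copy()
b[:2]-=t*.004; r.move_linear(b,velocity=.04)
b[:2]-=t*.006; print(r.move_linear(b,velocity=.06,until_force=5)); F=force();print("Ft after",-(F[:2]@t))
b[2]=.18;print(r.move_linear(b,velocity=.15,until_force=6))
r.move_ptp([.40,.32,.25],quat(0,0))
for c in("side","top"):
    im,d=r.camera(c); cv2.imwrite(f"pics/{c}5f.png",im[:,:,::-1])
    z=im[150:290,170:350] if c=="side" else im[140:280,205:385]
    cv2.imwrite(f"pics/{c}5.png",cv2.resize(z,None,fx=4.2,fy=4.2,interpolation=cv2.INTER_CUBIC)[:,:,::-1])
s=r.sense();print(s["t"],s["eef_pos"],s["wrist_force"])
E
```

```text
False
Ft after 0.1820076602189843
False
36.875 [0.40052697 0.31944647 0.24985366] [ 1.02521531 -0.91365143 -0.56481028]
```

View pics/side5.png

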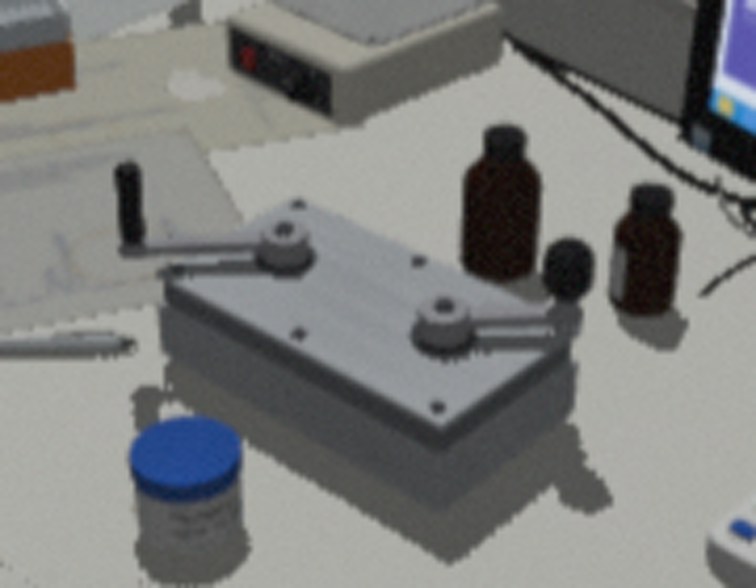

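View pics/top5.png

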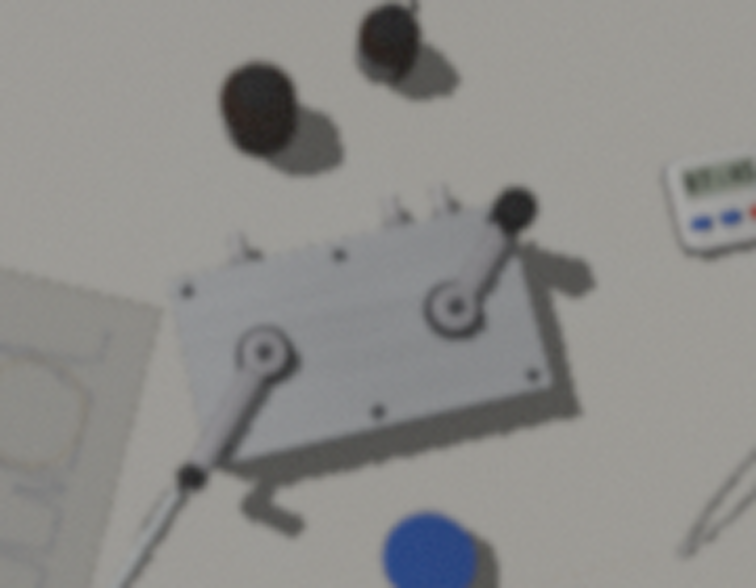

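```bash
python3 - <<'E'
from h import *
T=lambda x,y:(205+(x+.5)/4.2-.5,140+(y+.5)/4.2-.5)
def ang(a,b,za,zb):
    d=(atz("top",T(*b),zb)-atz("top",T(*a),za))[:2];return np.degrees(np.arctan2(d[1],d[0])),np.linalg.norm(d)
ax=ang((455,306),(264,352),.079,.079);yaw=ax[0]-90
i=ang((264,352),(192,477),.079,.12);s=ang((455,306),(515,210),.079,.0965)
print(yaw,i,s,"iso",np.radians(i[0]-yaw-60),"sel",np.radians(s[0]-yaw+120))
r.hand_in()
E
```

```text
11.638181708585833 (np.float64(149.95281303472987), np.float64(0.07930121105178639)) (np.float64(-34.257035446280234), np.float64(0.06040008649655606)) iso 1.3668481691267065 sel 1.2933724521229983
the job is handed in; nothing more can be done
```

I switched the valve block over to its other line and handed the job in at about 37 s of the 69 s allowed. No verdict was reported.

- **Isolator:** I pushed it anticlockwise with the jaws loosely around the rod. It met a firm stop that held 8.7 N at rest. The last top picture puts it at about 1.37 rad, still closed after I let go.
- **Selector:** It then swung freely past the interlock bolt's 0.08 rad of play, so the interlock had released. It met its stop at 8.1 N, and the last picture puts it at about 1.29 rad against a stop of 1.30.
- **Release:** Both levers are let go and the arm is parked well clear. In the pictures the bottles, tin, timer, pen and forceps look undisturbed, but I judged that by eye and did not measure it.

**Checks that disagreed or failed:**
- The height measured from the two views came out 2 to 4 mm below the stated heights at the hubs, rod top and knob. The jaw clearance covered that.
- While I backed off the isolator, the force guard cut the move short as the push unloaded. The remaining force was zero and the lever did not move.

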